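# Clear the fence stop and set the lamp bracket mount

## Robot

A 6-joint arm with a two-finger parallel gripper is mounted at the origin on the work surface. World frame = base frame: x ahead of the robot, y to its left, z up, the work surface at z = 0. Lengths are in mm, angles in rad, forces in N, time in s.
With the tool pointing down it reaches from about 350 to 775 mm from the base axis. Payload 7.3 kg.
Tool frame: the origin (TCP) lies at the very end of the fingers, on their centre line; the grasp point (between the pads) lies 19 mm behind it; z points along the fingers, y is the line along which they close (so a half turn about z gives the same grasp; the last joint's range is limited). The gripper opens to 92 mm and grips with 3 to 60 N. Pads are 19 mm wide; open, the fingers measure 130 mm over their backs; the gripper's body (75 mm by 190 mm) begins 47 mm behind the grasp point.
Start: joints at [-1.458, 0.342, 1.524, -0, 1.275, -0.146], TCP at [134.38, -507.53, 226.741] pointing down, gripper open.
Joint ranges: [-2.53, 2.53], [-0.77, 2.02], [0.04, 2.7], [-1, 4.14], [0.28, 2.66], [-3.11, 3.11]. Speed limits (rad/s): [2.57, 2.57, 3.14, 3.14, 3.14, 3.14].

## Interface

Orientations are given as [roll, pitch, yaw] about the fixed x, y, z axes, in that order (R = Rz(yaw) Ry(pitch) Rx(roll)).
In Python, from plant import get_obs, vision, workorder gives the robot as it stands.
- The arm moves only by the shell command python3 -m pendant 'ROWS' [OPENING]. ROWS is a JSON object of lists of equal length, an entry for each row: "dp": the shift along the tool's x, y, z in m, a list of three; "rotation": the turn, a rotation vector about the tool's x, y, z in rad, a list of three. A call has 1 to 8 rows; each row is the pose to reach, as a shift and turn from the pose commanded when the call began, along the tool's axes at that moment; what a row does not reach only later rows make up. A row lasts 1/8 s, in which the tool goes at most 62.5 mm and 10.7 degrees, less where a joint would pass 70% of its speed; a pose out of reach is approached as far as the arm can. A call with a gripper value outside its range is refused whole. OPENING is the finger opening in m, from 0 to 0.0918, set as the call begins (- or left out, the last holds). The fingers move at their own pace and stop on an object; the grip force is fixed at half the most. Time passes only in rows, so rows that repeat a pose let the fingers close. It gives the time, the measured TCP pose, the force, the opening and the grip force at its end, in the units of the state.
- get_obs(): the state, without advancing time (a new reading comes with each control period).
- vision.capture(name): name is "side" or "top" or "wrist"; returns a dict with "pixels" (400x640x3 uint8, red, green, blue), "vfov" (degrees; the focal length in pixels is half the picture's height over the tangent of half this angle, whatever the lens; pixels are square), "cx", "cy" (the principal point, pixels), "dist" ([k1, k2, p1, p2, k3] as OpenCV has them; the pictures are not rectified), "pose" (4x4, takes a point from camera to world coordinates); the wrist camera has in their place "T_tool_cam" (4x4, takes a point from camera to tool coordinates, whose origin is the TCP and whose axes are the flange's). Camera axes: x right, y up, looking along -z (the intrinsics and any distortion apply to the point x, -y, -z); pixel columns grow to the right and rows downward; lengths in mm; the calibration is good to about 2 mm. A picture is of the moment at which its call begins: read the wrist's pose just before it. There is no depth.
- workorder.close_job(): hands the job in; it is judged then, once.
The state is a dict: "time": time; "joint_positions": joint angles; "dq": joint speeds; "tau": joint torques, N m; "tool_pos": TCP position; "tcp_rot": TCP orientation; "contact_force": force on the tool from outside, world axes, zero at the start; "moment": the same for the moment, N m; "grip_width": finger opening in mm; "finger_force": force on a finger pad.
Only numpy, scipy, OpenCV 4.12 (cv2) and the standard library are available. Lean on these libraries where they do the work, as an engineer would, in place of code of your own. Each camera call takes 0.05 s, during which the arm holds its last target. There are 200 camera calls.

## Task

On the sloping lamp jig, the orange fence stop in the T-slot keeps the graduated mount from swinging round: slide the stop along the slot and out through its open end, lift it away and stand it upright on its foot in the blue tray, setting it down rather than dropping it. Then turn the mount by its black grip bar until its scale reads 80 degrees (the long blue mark) at the red index line, and let go. Leave the bottles, lamps, battery and screwdriver where they are.

Things in the scene. Friction and masses are not known exactly. Their poses are not given: they have to be found in the camera images.
- jig: Fixed grey jig; its face slopes 27 deg, rising away from the robot along the jig's +x. Footprint 170 x 220 mm, about 0.11 m high at the back. Origin on the table below the face; axes level: +x uphill, y along the slot, z up. In them the face normal is (-0.454, 0, 0.891) and uphill along the face (0.891, 0, 0.454). A rotary mount sits uphill of the slot.
- slot_end (a point): Open end of the T-slot (towards the jig's -y), on its centre line, level with the top of the aluminium rail (38 mm wide, 24 mm high, 220 mm long, running level along the jig's y). Slot mouth 14 mm wide through 6 mm lips; cavity 28 mm wide, 12 mm high. Beyond the end there is only the table, well below, so the stop must be held there. Axes as the jig's.
- slot_closed (a point): The other end of the slot, closed by a black cap; centre line, top of the rail.
- stop: Orange fence stop, 0.15-0.3 kg. Along its own z: steel T-foot 22 x 60 mm (x, y) up to 7 mm; neck 10 x 60 to 16; flange 34 x 90 to 22, resting on the rail; upright fin 16 mm thick (x), 90 long (y) to 62: grip it across the 16. Origin: centre of the foot's underside. In the slot z is the face normal, y along the slot, 2 mm play. The foot is free once the origin is 30 mm past slot_end.
- dial (a joint): Scale reading of the mount in rad (80 deg = 1.396), growing counter-clockwise seen looking down on the face (right-handed about its normal); 0 to 120 deg, starts at 5 to 30. Friction 0.08 N m, stays where left. White disc 96 mm across, marks every 10 deg, long at 0 (red), 40 (black), 80 (blue), 120 (black). The stop blocks its yellow arm on the way to 80.
- dial_grip (a point): Grip point on the turning axis, inside the black grip bar (60 mm long, 12 thick, 30 high above the yellow arm), 6 mm below its top. Site z = face normal; turns with the mount. Bar lies along point (-0.866, -0.5, 0), its thickness along (-0.5, 0.866, 0), which is also where the 106 mm yellow arm points. At reading 60 the bar is parallel to the slot and the arm points straight downhill.
- index (a point): Tip of the fixed red index line, at the uphill edge of the white disc.
- tray: Fixed open blue tray 140 x 160 mm (x by y), 30 mm high, 4 mm walls and floor. Origin: centre of its underside; its inner floor is 4 mm above. It stands to the left or right of the jig; a yellow bin with lamp shells stands on the other side.
- lamp_a: Yellow lamp shell with white dome, 110 mm across, 56 mm high. Leave alone. Origin under its centre.
- lamp_b: A second one, behind the jig. Leave alone.
- water: Blue drinking bottle with red cap, 68 mm across, 190 mm high. Leave alone.
- spray: White spray bottle with red label, 38 mm across, 110 mm high. Leave alone.
- battery: Blue battery pack 38 x 68 x 19 mm lying in front of the jig. Leave alone.
- driver: Screwdriver, 180 mm, black handle, lying in front of the jig. Leave alone.
Mind the look-alikes: they are no part of the job. Of the things like the stop, leave any that is turquoise or white; of the rest the smaller one is meant.

How it is judged (in metres and radians):
On the way, in this order (a step that is already met when the one before it is completed fails the run):
1. the stop has been slid along the slot and out past its open end (y of stop in the frame of slot_end below -0.028 m and distance between stop and slot_end below 0.1 m), for 0.05 s.
2. the stop stands upright in the blue tray, released and at rest (x of stop in the frame of tray between -0.064 and 0.064 m and y of stop in the frame of tray between -0.074 and 0.074 m and z of stop in the frame of tray below 0.015 m and angle between stop's own z axis and vertical below 0.2 rad and linear speed of stop below 0.03 m/s and contact force between the fingers and stop below 0.1 N), for 0.2 s.
At the end, for the whole second after the job is handed in: The stop stands on its foot inside the blue tray, upright within 0.2 rad, its origin less than 64 mm (tray x) and 74 mm (tray y) from the tray's centre and under 15 mm above its underside, at rest and released; the mount reads 80 degrees within 4 degrees and is still (all of step 2 and value of joint dial between 1.32645 and 1.46608 rad and velocity of joint dial between -0.03 and 0.03 rad/s); the robot touches nothing.
It fails at once if the stop was dropped or thrown (faster than 0.6 m/s and out of the fingers) (linear speed of stop above 0.6 m/s and contact force between the fingers and stop below 0.05 N).
It fails at once if a lamp, bottle, the battery or the screwdriver was moved more than 40 mm (distance of any of lamp_a, lamp_b, water, spray, battery, driver from where it was at the start of the episode above 0.04 m).
It also fails if it takes over 58 s, if anything falls off the work surface, if the arm or the gripper's body presses on something with over 40 N, if the wrist force passes 120 N, or if a joint passes its speed limit or range.

## Working session

There is one attempt and no reset: what is moved stays moved. The work goes in short steps, Python scripts to look and compute and a shell command to move; the robot and the scene stay as the last step left them, time stands still between calls to the robot, and variables do not carry over. Pictures are saved under pics/ and viewed, at most 10 in all, crops included, and the job is handed in when it is done.

```bash
ls; mkdir -p pics; cat > h.py <<'E'
import numpy as np, cv2, json
from scipy.spatial.transform import Rotation as R
from plant import get_obs, vision, workorder
def cap(n, save=None):
    o=get_obs(); c=vision.capture(n)
    if n=="wrist":
        T=np.eye(4); T[:3,:3]=R.from_euler('xyz',o['tcp_rot']).as_matrix(); T[:3,3]=o['tool_pos']
        c['pose']=T@np.array(c['T_tool_cam'])
    if save: cv2.imwrite(save, np.ascontiguousarray(c['pixels'][:,:,::-1]))
    P=np.array(c['pose']); f=200/np.tan(np.radians(c['vfov'])/2)
    np.savez('cam_'+n+'.npz' if not save else save.replace('.png','.npz'),pose=P,K=np.array([[f,0,c['cx']],[0,f,c['cy']],[0,0,1]]),dist=np.array(c['dist'],float),px=c['pixels'])
    return load(save.replace('.png','.npz') if save else 'cam_'+n+'.npz')
def load(f): return dict(np.load(f))
def ray(c,uv):
    p=cv2.undistortPoints(np.array([[uv]],float),c['K'],c['dist'])[0,0]
    d=c['pose'][:3,:3]@np.array([p[0],-p[1],-1]); return c['pose'][:3,3],d/np.linalg.norm(d)
def tri(*cu):
    A=np.zeros((3,3));b=np.zeros(3);rs=[ray(c,u) for c,u in cu]
    for o,d in rs:
        M=np.eye(3)-np.outer(d,d);A+=M;b+=M@o
    x=np.linalg.solve(A,b); return x,[round(float(np.linalg.norm((np.eye(3)-np.outer(d,d))@(x-o))),1) for o,d in rs]
def proj(c,X):
    X=np.atleast_2d(X); q=(X-c['pose'][:3,3])@c['pose'][:3,:3]; q=q*[1,-1,-1]
    return cv2.projectPoints(q,np.zeros(3),np.zeros(3),c['K'],c['dist'])[0][:,0]
def atz(c,uv,z):
    o,d=ray(c,uv); return o+d*(z-o[2])/d[2]
E
python3 - <<'E'
from h import *
for n in ("side","top","wrist"):
    c=cap(n,f"pics/{n}0.png"); print(n,c['pose'].round(2).tolist(),c['K'].round(1).tolist(),c['dist'])
print(get_obs())
E
```

```text
pics
side [[-0.94, 0.21, -0.27, 201.66], [-0.35, -0.52, 0.78, 829.43], [0.02, 0.83, 0.56, 726.23], [0.0, 0.0, 0.0, 1.0]] [[380.6, 0.0, 318.3], [0.0, 380.6, 201.7], [0.0, 0.0, 1.0]] [0.02181101 0.         0.         0.         0.        ]
top [[0.0, 0.99, -0.1, 406.33], [-1.0, -0.0, -0.03, -16.63], [-0.03, 0.1, 0.99, 1166.19], [0.0, 0.0, 0.0, 1.0]] [[385.9, 0.0, 321.3], [0.0, 385.9, 205.0], [0.0, 0.0, 1.0]] [-0.07349478  0.          0.          0.          0.        ]
wrist [[0.26, 0.93, 0.26, 203.76], [-0.97, 0.25, 0.07, -490.02], [-0.0, -0.26, 0.96, 384.33], [0.0, 0.0, 0.0, 1.0]] [[275.9, 0.0, 318.7], [0.0, 275.9, 197.7], [0.0, 0.0, 1.0]] [-0.01193417  0.          0.          0.          0.        ]
{'time': 0.15, 'joint_positions': array([-1.45795122e+00,  3.42543953e-01,  1.52476019e+00, -2.16525454e-05,
        1.27538091e+00, -1.46009129e-01]), 'dq': array([-0.00044369, -0.00134663, -0.00138531,  0.00048393, -0.00042508,
       -0.00055799]), 'tau': array([ 1.59760308e-03, -4.31469798e+01, -2.44351655e+01,  7.17502576e-02,
        5.37386094e-02, -8.36864956e-05]), 'tool_pos': array([ 134.364107  , -507.2218667 ,  226.22738357]), 'tcp_rot': array([-3.14050887e+00, -1.38446039e-04,  2.58860476e-01]), 'contact_force': array([-0.44795061, -0.43972788,  0.07435027]), 'moment': array([-0.05225868, -0.02497437, -0.06213015]), 'finger_force': 0.0, 'grip_width': 91.89489306636862}
```

View pics/top0.png

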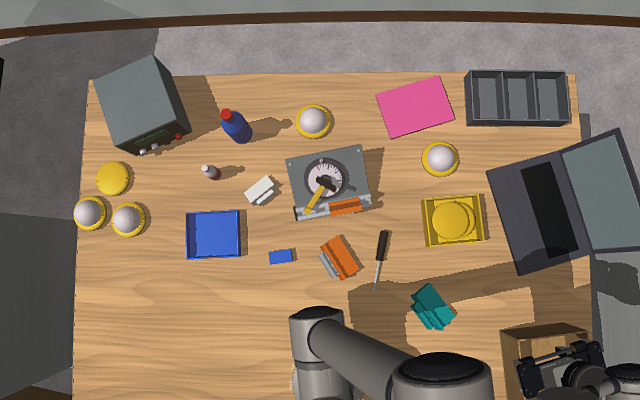

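View pics/side0.png

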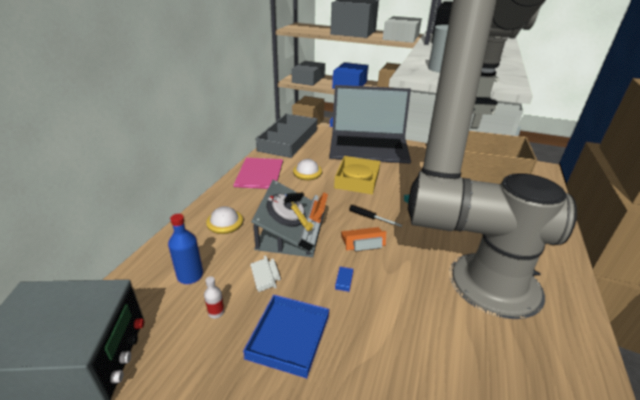

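The top view shows two orange stops: one in the jig slot at (347,207), and a larger one lying at (341,257). There is also a turquoise one at (433,307) and a white one at (262,190). The one in the slot fits. The tray is at (214,234). The enlarged crop below should confirm this.

```bash
python3 - <<'E'
from h import *
c=load('pics/top0.npz'); s=load('pics/side0.npz')
for n,uv,z in [('jig c',(330,182),60),('stop',(347,207),70),('cap',(297,215),50),('tray',(214,234),4),('tray TL',(187,212),30),('trayTR',(240,210),30),('BL',(187,259),30),('BR',(241,257),30),('rail R end',(368,203),60),('battery',(281,257),19),('big',(341,257),40)]: print(n,atz(c,uv,z).round(0))
im=np.ascontiguousarray(c['px'][:,:,::-1]); a=cv2.resize(im[140:285,240:400],None,fx=3.75,fy=3.75,interpolation=cv2.INTER_CUBIC)
cv2.imwrite('pics/topcrop.png',a); print(a.shape)
E
```

```text
jig c [586.  -7.  60.]
stop [512. -55.  70.]
cap [491.  89.  50.]
tray [437. 347.   4.]
tray TL [503. 424.  30.]
trayTR [508. 262.  30.]
BL [362. 420.  30.]
BR [369. 256.  30.]
rail R end [ 525. -116.   60.]
battery [369. 139.  19.]
big [370. -38.  40.]
(544, 600, 3)
```

View pics/topcrop.png

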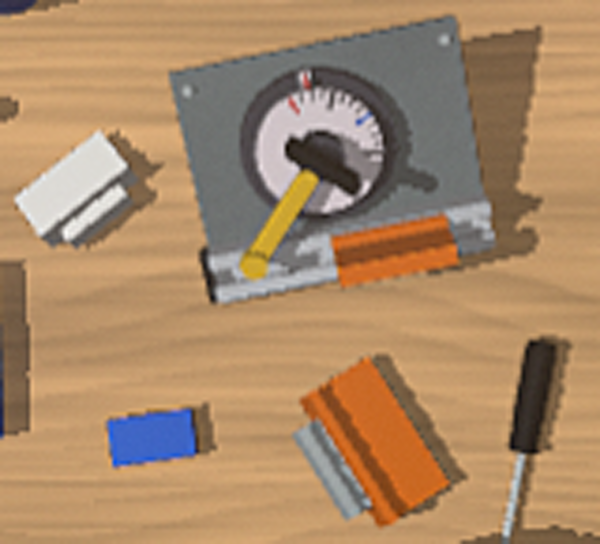

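The crop confirms it. The stop in the slot has its fin up and is smaller than the orange one lying loose, which is the look-alike. The rail's open end is on the right and the black cap on the left. Next I'll move the wrist over the jig, tilted along the face normal.

```bash
cat >> h.py <<'E'
def frame(yaw,tool_y_uphill=True):
    J=R.from_euler('z',yaw).as_matrix(); u=J@[np.cos(np.radians(27)),0,np.sin(np.radians(27))]; n=J@[-np.sin(np.radians(27)),0,np.cos(np.radians(27))]; y=J@[0,1,0]
    return u,y,n
def delta(p,Rm):
    """dp (m), rotvec in current tool frame to reach TCP p (mm), rotation Rm"""
    o=get_obs(); R0=R.from_euler('xyz',o['tcp_rot'])
    dp=R0.inv().apply(np.array(p)-o['tool_pos'])/1000; rv=(R0.inv()*R.from_matrix(Rm)).as_rotvec()
    print('dp',dp.round(4).tolist(),'rot',rv.round(4).tolist(),'t',round(o['time'],2))
E
python3 - <<'E'
from h import *
u,y,n=frame(np.radians(10)); Rm=np.c_[y,u,-n]; print(np.linalg.det(Rm))
delta(np.array([512,-55,75])+150*n,Rm)
E
```

```text
1.0000000000000002
dp [0.413, -0.3462, 0.018] rot [-0.3813, 0.3488, -1.4569] t 0.15
```

```bash
python3 -m pendant '{"dp":[[0.1,-0.02,0],[0.2,-0.1,0],[0.41,-0.345,0.018],[0.41,-0.345,0.018],[0.41,-0.345,0.018],[0.41,-0.345,0.018],[0.41,-0.345,0.018],[0.41,-0.345,0.018]],"rotation":[[0,0,0],[-0.1,0.09,-0.36],[-0.38,0.35,-1.457],[-0.38,0.35,-1.457],[-0.38,0.35,-1.457],[-0.38,0.35,-1.457],[-0.38,0.35,-1.457],[-0.38,0.35,-1.457]]}'
python3 - <<'E'
from h import *
u,y,n=frame(np.radians(10)); Rm=np.c_[y,u,-n]
delta(np.array([512,-55,75])+150*n,Rm)
E
```

```text
time: 1.15
tool_pos: [419.9, -107.4, 210.9]
tcp_rot: [2.73, -0.045, 1.529]
contact_force: [0.5, -0.2, 0.3]
grip_width: 91.7
finger_force: 0.0
dp [0.0414, 0.0197, 0.013] rot [-0.055, 0.0518, -0.2145] t 1.15
```

```bash
python3 -m pendant '{"dp":[[0.04,0.02,0.013],[0.04,0.02,0.013],[0.04,0.02,0.013],[0.04,0.02,0.013]],"rotation":[[-0.055,0.052,-0.21],[-0.055,0.052,-0.21],[-0.055,0.052,-0.21],[-0.055,0.052,-0.21]]}'
python3 - <<'E'
from h import *
cap('wrist','pics/w1.png'); o=get_obs(); print(o['tool_pos'],o['tcp_rot'],o['joint_positions'].round(2),abs(o['dq']).max())
E
python3 -m pendant '{"dp":[[-0.05,0,0],[-0.1,0,0],[-0.1,0,0],[-0.1,0,0]],"rotation":[[0,0,0],[0,0,0],[0,0,0],[0,0,0]]}'
python3 - <<'E'
from h import *
cap('wrist','pics/w2.png'); o=get_obs(); print(o['tool_pos'],o['tcp_rot'],o['joint_positions'].round(2),abs(o['dq']).max())
a=np.hstack([load('pics/w1.npz')['px'],load('pics/w2.npz')['px']])
E
```

```text
time: 1.65
tool_pos: [444.7, -70.6, 208.6]
tcp_rot: [2.672, -0.004, 1.735]
contact_force: [0.5, 0.4, -0.0]
grip_width: 92.0
finger_force: 0.0
[444.73945209 -70.66357218 208.60546783] [ 2.67236438 -0.00399086  1.73463092] [-0.55  0.02  2.1   0.47  0.72 -1.02] 0.003959790469158646
time: 2.2
tool_pos: [460.7, -168.7, 207.8]
tcp_rot: [2.673, -0.005, 1.735]
contact_force: [0.4, 0.1, -0.4]
grip_width: 91.8
finger_force: 0.0
[ 460.73568267 -168.15571603  207.88324322] [ 2.67290403 -0.0049794   1.73585982] [-0.75  0.12  1.98  0.52  0.81 -1.23] 0.016711472594442372
```

View pics/w1.png

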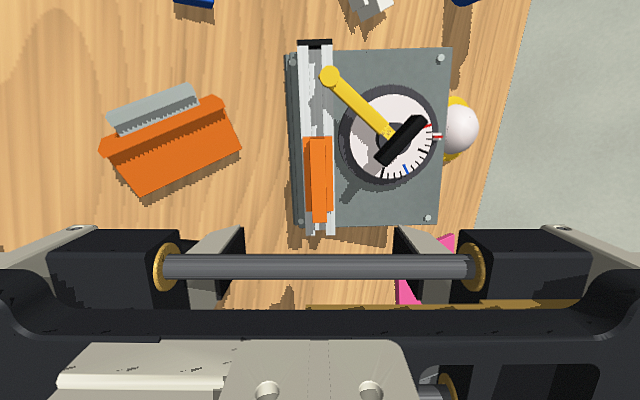

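View pics/w2.png

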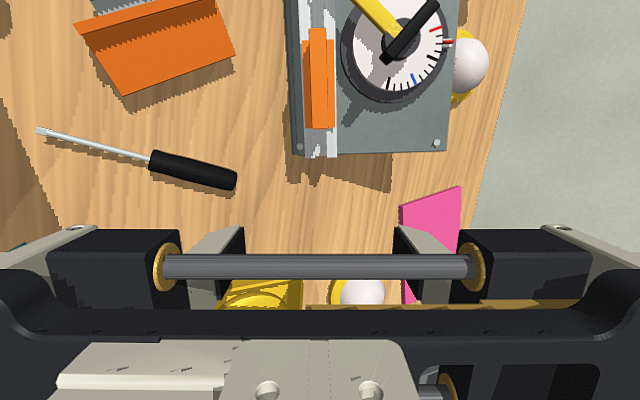

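Wrist view 1 shows the stop at (319,180), the open rail end at (318,235), the cap at (315,43), the dial hub at about (390,138) and the index at (437,136). View 2 shows the same things about 96 px higher. I'll enlarge both to pick out the corners.

```bash
python3 - <<'E'
from h import *
a=load('pics/w1.npz')['px'][:,:,::-1]; b=load('pics/w2.npz')['px'][:,:,::-1]
A=cv2.resize(np.ascontiguousarray(a[110:240,285:375]),None,fx=4,fy=4,interpolation=cv2.INTER_CUBIC)
B=cv2.resize(np.ascontiguousarray(b[15:163,285:375]),None,fx=4,fy=4,interpolation=cv2.INTER_CUBIC)
H=600; im=np.zeros((H,730,3),np.uint8); im[:A.shape[0],:360]=A; im[:B.shape[0],370:]=B[:H]
cv2.imwrite('pics/comp.png',im)
E
```

```text
(no output)
```

View pics/comp.png

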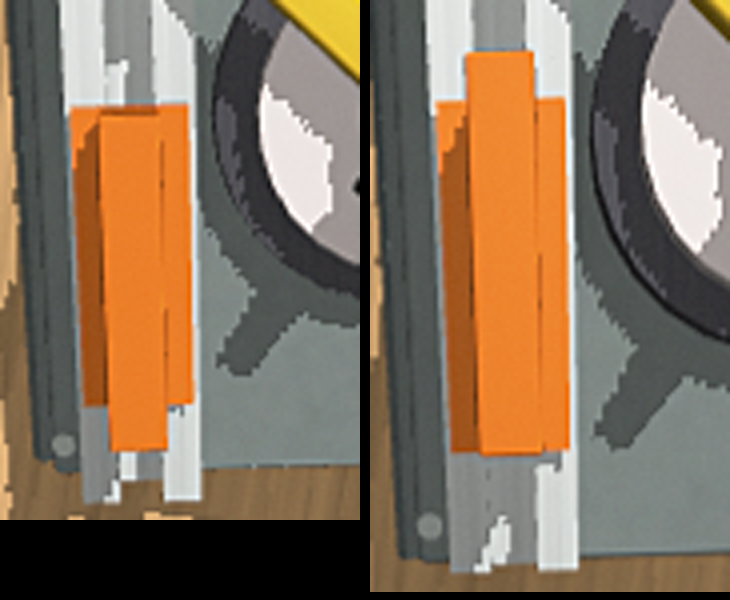

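```bash
cat > m.py <<'E'
from h import *
a=load('pics/w1.npz'); b=load('pics/w2.npz')
A=lambda x,y:(285+(x+.5)/4-.5,110+(y+.5)/4-.5); B=lambda x,y:(285+(x-370+.5)/4-.5,15+(y+.5)/4-.5)
pts={'finTL':((99,116),(466,53)),'finTR':((161,115),(534,52)),'finBL':((109,452),(480,454)),'finBR':((168,450),(546,453)),
'flTL':((70,105),(436,101)),'flTR':((188,104),(565,97)),'flBL':((83,406),(451,453)),'flBR':((194,404),(570,450)),'railL':((83,502),(450,572)),'railR':((201,499),(578,570))}
P={}
for k,(p,q) in pts.items():
    P[k],e=tri((a,A(*p)),(b,B(*q))); print(k,P[k].round(1),e)
for k,p,q in [('bolt',(428,217),(438,142)),('index',(434,136),(446,41))]:
    P[k],e=tri((a,p),(b,q)); print(k,P[k].round(1),e)
fin=sum(P['fin'+s] for s in('TL','TR','BL','BR'))/4; fl=sum(P['fl'+s] for s in('TL','TR','BL','BR'))/4
d=P['finTL']+P['finTR']-P['finBL']-P['finBR']; d2=P['flTL']+P['flTR']-P['flBL']-P['flBR']
for v in(d,d2): print('len',np.linalg.norm(v)/2,'yaw',np.degrees(np.arctan2(-v[0],v[1])),'tilt',v[2]/2)
yaw=np.arctan2(-(d+d2)[0],(d+d2)[1]); u,y,n=frame(yaw)
se=(P['railL']+P['railR'])/2
print('fin-flange in uyn',[(fin-fl)@v for v in(u,y,n)]); print('fin',fin,'origin est',fin-62*n, 'slot_end',se,[(fin-62*n+16*n-se)@v for v in(u,y,n)])
E
python3 m.py
```

```text
finTL [483.9  -8.7  93.2] [0.1, 0.1]
finTR [497.6  -6.2 100.1] [0.2, 0.2]
finBL [499.6 -96.3  95.7] [0.2, 0.2]
finBR [514.2 -93.7 102.2] [0.4, 0.4]
flTL [493.6  -6.1  52.4] [0.0, 0.0]
flTR [522.4  -1.   69.6] [0.1, 0.1]
flBL [510.2 -94.9  54.5] [0.1, 0.1]
flBR [539.7 -89.2  70.3] [0.1, 0.1]
railL [ 517.8 -128.5   48.3] [0.1, 0.1]
railR [ 551.9 -122.5   64.2] [0.0, 0.0]
bolt [669.8 -86.4 103.9] [0.7, 0.7]
index [630.1  16.1 119.5] [0.8, 0.8]
len 89.07131560119342 yaw 10.456228846106432 tilt -2.2285107490964933
len 90.1313235088549 yaw 10.812493672910868 tilt -1.368224348539961
fin-flange in uyn [np.float64(0.371099871265411), np.float64(-0.0918913333629443), np.float64(40.36221579988365)]
fin [498.81289853 -51.21359469  97.80019475] origin est [526.47677648 -46.01873167  42.55779025] slot_end [ 534.87670057 -125.50255022   56.24726721] [np.float64(-0.5001165563544947), np.float64(79.66868112993106), np.float64(0.8907629369888327)]
```

```bash
cat >> m.py <<'E'
print('---')
o=fin-62*n
for k,p,q in [('barU',(423,119),(435,4)),('barD',(381,160),(389,59)),('armtip',(330,77),None)]:
    if q is None: continue
    X,e=tri((a,p),(b,q)); print(k,X.round(1),e,'in stop uyn',[round(float((X-o)@v),1) for v in(u,y,n)])
for k in('bolt','index'): print(k,[round(float((P[k]-o)@v),1) for v in(u,y,n)])
Rm=np.c_[y,u,-n]
delta(fin+40*n,Rm); delta(fin-34*n,Rm)
np.savez('geo.npz',u=u,y=y,n=n,fin=fin,o=o,se=se,yaw=yaw)
E
python3 m.py | sed -n '/---/,$p'
python3 - <<'E'
from h import *
a=load('pics/w1.npz')['px'][:,:,::-1]; b=load('pics/w2.npz')['px'][:,:,::-1]
A=cv2.resize(np.ascontiguousarray(a[60:190,315:450]),None,fx=2.9,fy=2.9,interpolation=cv2.INTER_CUBIC)
B=cv2.resize(np.ascontiguousarray(b[0:110,315:450]),None,fx=2.9,fy=2.9,interpolation=cv2.INTER_CUBIC)
im=np.zeros((400,800,3),np.uint8); im[:A.shape[0],:A.shape[1]]=A; im[:B.shape[0],400:400+B.shape[1]]=B
cv2.imwrite('pics/comp2.png',im)
E
```

```text
---
barU [579.7  26.4 145. ] [0.4, 0.4] in stop uyn [105.0, 61.3, 61.4]
barD [561.8 -19.5 116. ] [0.8, 0.8] in stop uyn [68.6, 19.6, 47.5]
bolt [146.7, -66.1, -5.9]
index [135.8, 41.9, 17.1]
dp [0.1084, 0.0006, 0.0843] rot [-0.0025, 0.0049, -0.0206] t 2.25
dp [0.1087, 0.0008, 0.1583] rot [-0.0025, 0.0049, -0.0206] t 2.25
```

View pics/comp2.png

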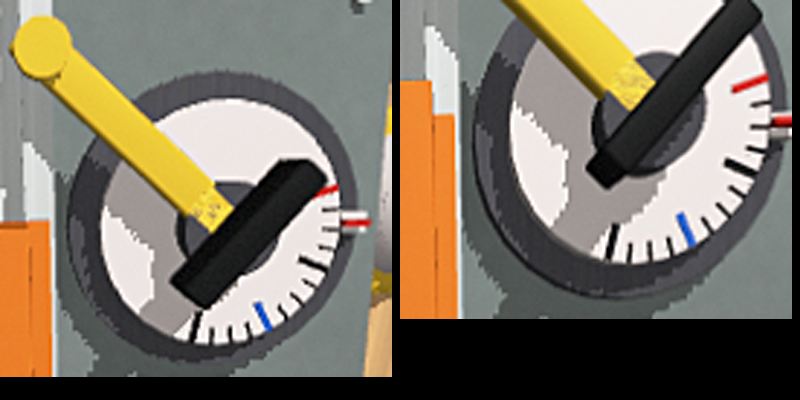

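The marks are clear: 0 is red and beside the index, 80 is blue at (262,317). The bar top sits at a height of about 55–60 mm in the stop frame, so the gripper body clears it. Next is the grasp approach.

```bash
python3 -m pendant '{"dp":[[0.05,0,0.03],[0.108,0.001,0.084],[0.108,0.001,0.084],[0.108,0.001,0.084],[0.108,0.001,0.084]],"rotation":[[-0.002,0.005,-0.02],[-0.002,0.005,-0.02],[-0.002,0.005,-0.02],[-0.002,0.005,-0.02],[-0.002,0.005,-0.02]]}' 0.04
python3 - <<'E'
from h import *
g=np.load('geo.npz'); delta(g['fin']-34*g['n'],np.c_[g['y'],g['u'],-g['n']])
E
```

```text
time: 2.88
tool_pos: [482.1, -55.8, 135.0]
tcp_rot: [2.669, 0.002, 1.757]
contact_force: [-0.3, 0.2, -0.1]
grip_width: 46.4
finger_force: 0.0
dp [0.0016, -0.0016, 0.0749] rot [0.0014, 0.0014, 0.0009] t 2.88
```

```bash
python3 -m pendant '{"dp":[[0.0016,-0.0015,0.02],[0.0016,-0.0015,0.045],[0.0016,-0.0015,0.065],[0.0016,-0.0015,0.075],[0.0016,-0.0015,0.075]],"rotation":[[0,0,0],[0,0,0],[0,0,0],[0,0,0],[0,0,0]]}' 0.04
python3 -m pendant '{"dp":[[0,0,0],[0,0,0],[0,0,0],[0,0,0],[0,0,0],[0,0,0]],"rotation":[[0,0,0],[0,0,0],[0,0,0],[0,0,0],[0,0,0],[0,0,0]]}' 0.0
```

```text
time: 3.5
tool_pos: [514.0, -49.0, 66.8]
tcp_rot: [2.67, 0.001, 1.755]
contact_force: [0.6, -0.3, -0.2]
grip_width: 40.0
finger_force: 0.0
time: 4.25
tool_pos: [513.7, -48.3, 67.1]
tcp_rot: [2.67, 0.001, 1.756]
contact_force: [-4.6, -1.4, 6.4]
grip_width: 15.8
finger_force: 30.0
```

```bash
python3 -m pendant '{"dp":[[-0.006,0,0],[-0.015,0,0],[-0.025,0,0],[-0.035,0,0],[-0.045,0,0],[-0.055,0,0],[-0.065,0,0],[-0.07,0,0]],"rotation":[[0,0,0],[0,0,0],[0,0,0],[0,0,0],[0,0,0],[0,0,0],[0,0,0],[0,0,0]]}'
```

```text
time: 5.25
tool_pos: [525.9, -116.0, 66.5]
tcp_rot: [2.671, -0.002, 1.757]
contact_force: [-5.4, 4.0, 4.9]
grip_width: 15.5
finger_force: 30.0
```

```bash
python3 -m pendant '{"dp":[[-0.007,0,0],[-0.017,0,0],[-0.027,0,0],[-0.037,0,0],[-0.047,0,0],[-0.055,0,0],[-0.06,0,0],[-0.06,0,0]],"rotation":[[0,0,0],[0,0,0],[0,0,0],[0,0,0],[0,0,0],[0,0,0],[0,0,0],[0,0,0]]}'
python3 - <<'E'
from h import *
g=np.load('geo.npz'); o=get_obs(); z=-R.from_euler('xyz',o['tcp_rot']).as_matrix()[:,2]
p=o['tool_pos']; print([float((p-28*g['n']-g['se'])@g[k]) for k in 'uyn'], o['contact_force'])
cap('wrist','pics/w3.png')
E
```

```text
time: 6.25
tool_pos: [537.7, -176.3, 66.6]
tcp_rot: [2.67, 0.001, 1.756]
contact_force: [0.1, 0.1, -1.4]
grip_width: 15.7
finger_force: 30.0
[-1.1802658970926032, -50.41285630772946, -15.735465529654533] [ 0.11760803  0.10930678 -1.42268128]
```

View pics/w3.png

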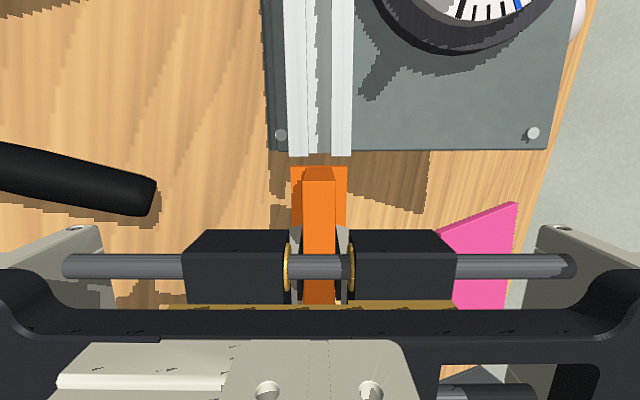

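The stop is clear of the rail: its flange end at (320,166) is beyond the rail end at y=156, and it is held firmly. I'll lift it, and measure the tray from the top and side views.

```bash
python3 -m pendant '{"dp":[[0,0.009,-0.018],[0,0.025,-0.05],[0,0.05,-0.1],[0,0.07,-0.14],[0,0.086,-0.17],[0,0.086,-0.17],[0,0.086,-0.17]],"rotation":[[0,0,0],[0,0,0],[0,0,0],[0,0,0],[0,0,0],[0,0,0],[0,0,0]]}'
python3 - <<'E'
from h import *
t=load('pics/top0.npz'); s=load('pics/side0.npz'); C=[]
for p,q in [((240,210),(281,297)),((241,257),(328,307)),((187,259),(305,372)),((187,212),(246,348))]:
    X,e=tri((t,p),(s,q)); C.append(X); print(X.round(1),e)
c=np.mean(C,0); print('centre',c); v=C[3]+C[2]-C[0]-C[1]; yaw=np.arctan2(-v[0],v[1]); print(np.degrees(yaw))
np.savez('tray.npz',c=c,yaw=yaw)
Y=R.from_euler('z',yaw).as_matrix(); Rm=np.c_[Y[:,1],Y[:,0],[0,0,-1]]
delta([c[0],c[1],200],Rm); o=get_obs(); print(o['joint_positions'])
E
```

```text
time: 7.18
tool_pos: [536.2, -175.0, 255.4]
tcp_rot: [2.672, -0.001, 1.757]
contact_force: [-0.3, 0.7, -3.0]
grip_width: 15.8
finger_force: 30.0
[500.6 263.4  11.7] [9.7, 9.7]
[370.2 258.2  23.8] [1.6, 1.6]
[361.8 424.3  18.7] [0.4, 0.4]
[498.8 424.3  25.8] [4.3, 4.3]
centre [432.83873226 342.56219672  19.99494944]
1.7740182479423157
dp [0.5277, -0.0305, 0.0474] rot [0.4681, -0.0378, 0.1519] t 7.17
[-0.64591955  0.19800619  1.74132461  0.43420295  0.92169491 -1.04785541]
```

```bash
python3 -m pendant '{"dp":[[0.02,0,0],[0.06,0,0],[0.11,0,0],[0.17,0,0],[0.23,-0.005,0.005],[0.29,-0.01,0.01],[0.35,-0.02,0.02],[0.41,-0.02,0.03]],"rotation":[[0,0,0],[0.04,0,0.01],[0.1,-0.01,0.03],[0.18,-0.02,0.06],[0.26,-0.02,0.09],[0.34,-0.03,0.12],[0.42,-0.035,0.14],[0.468,-0.038,0.152]]}'
python3 - <<'E'
from h import *
t=np.load('tray.npz');c=t['c'];yaw=t['yaw']
Y=R.from_euler('z',yaw).as_matrix(); Rm=np.c_[Y[:,1],Y[:,0],[0,0,-1]]
delta([c[0],c[1],140],Rm)
E
```

```text
time: 8.18
tool_pos: [455.2, 228.8, 219.4]
tcp_rot: [-3.14, 0.003, 1.602]
contact_force: [1.4, 0.4, -3.2]
grip_width: 15.6
finger_force: 30.0
dp [0.1146, -0.0187, 0.0791] rot [-0.0018, 0.0028, -0.0003] t 8.18
```

```bash
python3 -m pendant '{"dp":[[0.05,-0.01,0.01],[0.09,-0.015,0.03],[0.114,-0.02,0.055],[0.114,-0.02,0.08],[0.114,-0.02,0.08],[0.114,-0.02,0.08]],"rotation":[[0,0,0],[0,0,0],[0,0,0],[0,0,0],[0,0,0],[0,0,0]]}'
python3 - <<'E'
from h import *
t=np.load('tray.npz');c=t['c'];yaw=t['yaw']
Y=R.from_euler('z',yaw).as_matrix(); Rm=np.c_[Y[:,1],Y[:,0],[0,0,-1]]
delta([c[0],c[1],33],Rm)
cap('wrist','pics/w4.png'); cap('top','pics/top4.png')
a=load('pics/w4.npz')['px'][:,:,::-1]; b=load('pics/top4.npz')['px'][:,:,::-1]
im=np.zeros((600,800,3),np.uint8); im[:375,:600]=cv2.resize(np.ascontiguousarray(a),(600,375)); im[380:600,:500]=cv2.resize(np.ascontiguousarray(b[170:300,130:426]),(500,220)); cv2.imwrite('pics/c4.png',im)
E
```

```text
time: 8.93
tool_pos: [433.9, 339.7, 141.2]
tcp_rot: [3.139, 0.002, 1.601]
contact_force: [0.3, -0.6, -1.5]
grip_width: 15.8
finger_force: 30.0
dp [0.003, -0.0013, 0.1082] rot [0.0026, 0.0017, -0.0007] t 8.93
```

View pics/c4.png

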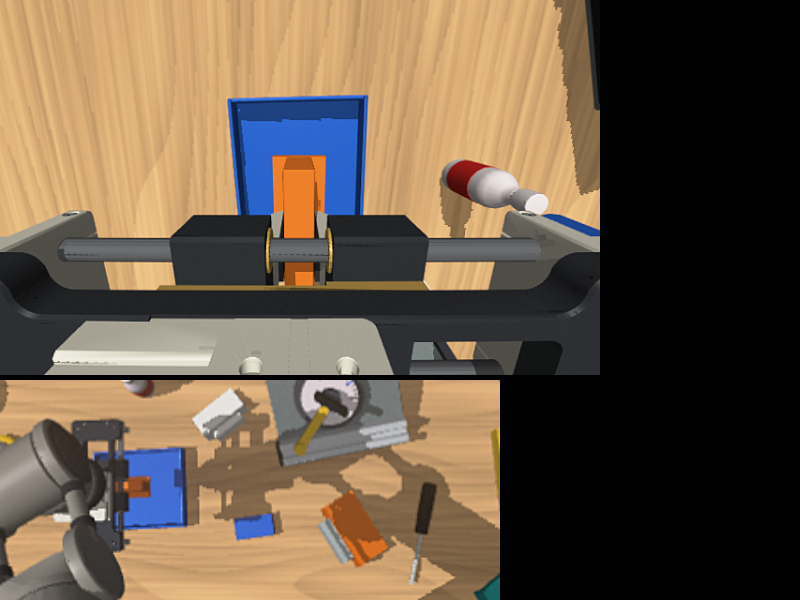

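The stop is held upright over the tray. Its flange end is at (298,156) in the composite, midway between the tray walls at 232 and 367. I'll lower it slowly.

```bash
python3 -m pendant '{"dp":[[0.003,-0.001,0.025],[0.003,-0.001,0.055],[0.003,-0.001,0.08],[0.003,-0.001,0.095],[0.003,-0.001,0.1],[0.003,-0.001,0.103],[0.003,-0.001,0.105],[0.003,-0.001,0.105]],"rotation":[[0.002,0.002,0],[0.002,0.002,0],[0.002,0.002,0],[0.002,0.002,0],[0.002,0.002,0],[0.002,0.002,0],[0.002,0.002,0],[0.002,0.002,0]]}'
python3 -m pendant '{"dp":[[0,0,0.001],[0,0,0.002],[0,0,0.003]],"rotation":[[0,0,0],[0,0,0],[0,0,0]]}'
```

```text
time: 10.02
tool_pos: [433.5, 342.5, 36.3]
tcp_rot: [3.14, -0.0, 1.601]
contact_force: [0.0, 0.2, -2.0]
grip_width: 15.5
finger_force: 30.0
time: 10.4
tool_pos: [433.3, 342.4, 32.9]
tcp_rot: [3.141, -0.0, 1.601]
contact_force: [1.2, -0.4, -1.2]
grip_width: 16.1
finger_force: 30.0
```

```bash
python3 -m pendant '{"dp":[[0,0,0.0005],[0,0,0.001],[0,0,0.001]],"rotation":[[0,0,0],[0,0,0],[0,0,0]]}'
```

```text
time: 10.78
tool_pos: [433.3, 342.3, 32.0]
tcp_rot: [3.141, -0.0, 1.601]
contact_force: [0.3, -0.5, -1.8]
grip_width: 15.7
finger_force: 30.0
```

```bash
python3 -m pendant '{"dp":[[0,0,0.0005],[0,0,0.001],[0,0,0.0015],[0,0,0.0015]],"rotation":[[0,0,0],[0,0,0],[0,0,0],[0,0,0]]}'
```

```text
time: 11.28
tool_pos: [433.3, 342.5, 31.8]
tcp_rot: [3.14, -0.0, 1.601]
contact_force: [-2.7, -1.1, 11.5]
grip_width: 16.1
finger_force: 30.0
```

Contact with the floor is felt, so I'll release and retreat.

```bash
python3 -m pendant '{"dp":[[0,0,0],[0,0,0],[0,0,0],[0,0,0],[0,0,0],[0,0,0]],"rotation":[[0,0,0],[0,0,0],[0,0,0],[0,0,0],[0,0,0],[0,0,0]]}' 0.05
python3 -m pendant '{"dp":[[0,0,-0.02],[0,0,-0.06],[0,0,-0.12],[0,0,-0.18],[0,0,-0.22],[0,0,-0.22]],"rotation":[[0,0,0],[0,0,0],[0,0,0],[0,0,0],[0,0,0],[0,0,0]]}'
cat > d.py <<'E'
from h import *
# dial geometry from w1/w2 composite (scale 2.9, offset 315; rows 60 / 0)
a=load('pics/w1.npz'); b=load('pics/w2.npz'); g=np.load('geo.npz'); u,y,n,se=[g[k] for k in('u','y','n','se')]
A=lambda x,v:(315+(x+.5)/2.9-.5,60+(v+.5)/2.9-.5); B=lambda x,v:(315+(x-400+.5)/2.9-.5,(v+.5)/2.9-.5)
L=lambda X:np.round([(X-se)@k for k in(u,y,n)],1)
for k,p,q in [('blue80out',(269,329),(691,245)),('red0in',(318,192),(734,91)),('indextip',(343,221),(771,121)),('black120in',(200,314),(616,226)),('black120out',(194,341),(610,257)),
  ('barDleft',(172,281),(588,165)),('barDtop_r',(207,308),(617,187)),('blk40in',(302,260),(727,160))]:
    X,e=tri((a,A(*p)),(b,B(*q))); print(k,L(X),e)
E
python3 d.py
```

```text
time: 12.02
tool_pos: [433.3, 342.3, 30.3]
tcp_rot: [3.141, -0.0, 1.601]
contact_force: [0.6, 0.1, 0.9]
grip_width: 50.1
finger_force: 0.0
time: 12.78
tool_pos: [434.5, 343.1, 254.0]
tcp_rot: [3.134, -0.004, 1.601]
contact_force: [-0.2, -0.6, -0.7]
grip_width: 49.8
finger_force: 0.0
blue80out [105.7  78.9   3.6] [0.2, 0.2]
red0in [122.1 133.1  -3.2] [2.0, 2.0]
indextip [133.6 121.7   0.4] [0.3, 0.3]
black120in [76.6 85.9  5. ] [0.3, 0.3]
black120out [74.5 74.9  5.9] [0.2, 0.2]
barDleft [ 60.5 102.5  27.8] [0.1, 0.1]
barDtop_r [70.1 93.7 37.6] [1.7, 1.7]
blk40in [115.6 107.3   7.9] [0.3, 0.3]
```

```bash
cat > t.py <<'E'
import sys
from h import *
g=np.load('geo.npz'); u,y,n,se=[g[k] for k in('u','y','n','se')]
def pose(cu,cy,cn,alpha):
    a=np.radians(alpha); x=np.cos(a)*y-np.sin(a)*u; yy=np.cos(a)*u+np.sin(a)*y   # +alpha about n: y-> -u
    return se+cu*u+cy*y+cn*n, np.c_[x,yy,-n]
E
python3 - <<'E'
from t import *
p,Rm=pose(86,121.7,147,-44.5); print(p,Rm.round(2))
delta(p-100*Rm[:,0],Rm); print(p-100*Rm[:,0])
E
```

```text
[522.13591072  -4.06790304 226.26840924] [[ 0.48  0.75  0.45]
 [ 0.82 -0.57  0.08]
 [ 0.32  0.32 -0.89]]
dp [-0.43, 0.026, 0.0582] rot [-0.4218, 0.2093, 0.6094] t 12.78
[473.92095828 -85.69367617 194.44779453]
```

```bash
python3 -m pendant '{"dp":[[-0.05,0,0],[-0.11,0,0],[-0.17,0,0],[-0.23,0.005,0],[-0.29,0.01,0.01],[-0.35,0.02,0.03],[-0.4,0.026,0.05],[-0.43,0.026,0.058]],"rotation":[[0,0,0],[-0.06,0.03,0.09],[-0.12,0.06,0.18],[-0.18,0.09,0.27],[-0.24,0.12,0.36],[-0.31,0.15,0.45],[-0.37,0.18,0.54],[-0.42,0.21,0.61]]}'
python3 - <<'E'
from t import *
p,Rm=pose(86,121.7,147,-44.5)
delta(p-100*Rm[:,0],Rm)
E
```

```text
time: 13.78
tool_pos: [470.9, -88.8, 190.1]
tcp_rot: [2.801, -0.318, 1.029]
contact_force: [1.0, 0.9, -0.2]
grip_width: 49.8
finger_force: 0.0
dp [0.0053, 0.0019, -0.0023] rot [-0.0057, 0.0079, -0.0057] t 13.78
```

```bash
python3 -m pendant '{"dp":[[0,0,0],[0,0,0]],"rotation":[[0,0,0],[0,0,0]]}'
python3 -c "
from h import *
cap('wrist','pics/w5.png')"
python3 -m pendant '{"dp":[[0.03,0,0],[0.06,0,0],[0.06,0,0],[0.06,0,0]],"rotation":[[0,0,0],[0,0,0],[0,0,0],[0,0,0]]}'
python3 - <<'E'
from t import *
cap('wrist','pics/w6.png')
a=load('pics/w5.npz'); b=load('pics/w6.npz')
p,_=pose(86,121.7,20,0); out=[]
im=np.zeros((400,800,3),np.uint8)
for i,c in enumerate((a,b)):
    q=proj(c,p)[0]; x0,y0=int(q[0])-66,max(0,int(q[1])-66); print(i,q,x0,y0)
    crop=np.ascontiguousarray(c['px'][y0:y0+133,x0:x0+133,::-1]); crop=cv2.resize(crop,None,fx=3,fy=3,interpolation=cv2.INTER_CUBIC); im[:crop.shape[0],400*i:400*i+crop.shape[1]]=crop
cv2.imwrite('pics/c56.png',im)
E
```

```text
time: 14.02
tool_pos: [471.8, -86.2, 191.8]
tcp_rot: [2.801, -0.317, 1.035]
contact_force: [-0.0, 0.1, -0.3]
grip_width: 50.0
finger_force: 0.0
time: 14.58
tool_pos: [501.0, -36.8, 210.9]
tcp_rot: [2.799, -0.317, 1.038]
contact_force: [0.4, -0.3, -0.4]
grip_width: 49.8
finger_force: 0.0
0 [320.76032125  87.34177324] 254 21
1 [320.67949233 150.93270008] 254 84
```

View pics/c56.png

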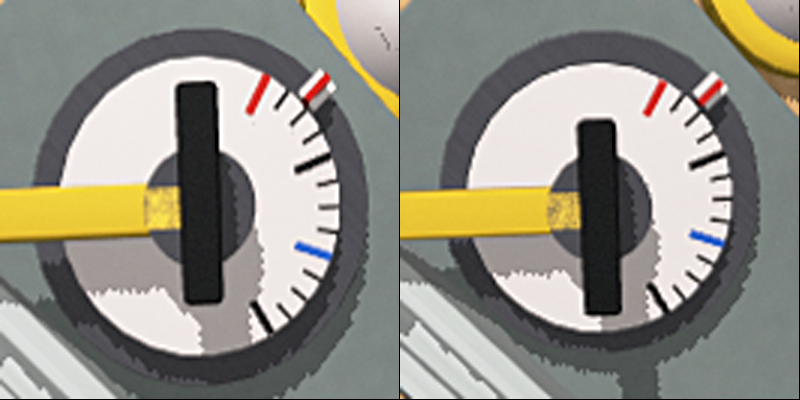

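The dial is seen from two places. The bar top runs from (196,84) to (203,303) on the left and (597,120) to (603,314) on the right. The index is at (309,97) and the blue 80 mark at (331,256), both in the left crop.

```bash
cat > d2.py <<'E'
from t import *
a=load('pics/w5.npz'); b=load('pics/w6.npz')
A=lambda p:(254+(p[0]+.5)/3-.5,21+(p[1]+.5)/3-.5); B=lambda p:(254+(p[0]-400+.5)/3-.5,84+(p[1]+.5)/3-.5)
L=lambda X:np.array([(X-se)@k for k in(u,y,n)])
D={}
for k,p,q in [('TL',(177,85),(578,121)),('TR',(215,83),(615,120)),('BR',(222,302),(621,313)),('BL',(184,304),(585,315)),('disc',(200.5,206),(600,197.5)),
 ('0',(268,76),(663,82)),('40',(329,156),(722,155)),('80',(331,256),(722,243)),('120',(269,332),(667,310)),('idx',(309,97),(700,102))]:
    X,e=tri((a,A(p)),(b,B(q))); D[k]=L(X); print(k,D[k].round(1),e)
bar=(D['TL']+D['TR']+D['BR']+D['BL'])/4; v=D['TL']+D['TR']-D['BL']-D['BR']; print('bar',bar.round(1),'alpha',np.degrees(np.arctan2(-v[0],v[1])),'len',np.hypot(*v[:2])/2)
M=np.array([D[k][:2] for k in('0','40','80','120')])
from scipy.optimize import least_squares
th=lambda r:np.radians(np.array([0,40,80,120])-r)
s=least_squares(lambda p:(M-np.c_[p[0]+p[3]*np.cos(th(p[2])),p[1]-p[3]*np.sin(th(p[2]))]).ravel(),[86,121,15,46]); print('marks fit centre,reading,r',s.x.round(2),abs(s.fun).max())
print('index angle',np.degrees(np.arctan2(-(D['idx'][1]-s.x[1]),D['idx'][0]-s.x[0])))
E
python3 d2.py
```

```text
TL [ 99.9 145.7  49.1] [0.1, 0.1]
TR [107.8 138.4  49.8] [0.1, 0.1]
BR [68.5 94.9 50.3] [0.1, 0.1]
BL [ 60.1 102.4  50.8] [0.1, 0.1]
disc [ 85.7 121.8   4. ] [0.0, 0.0]
0 [128.8 134.8   5.1] [0.2, 0.2]
40 [126.6 102.9   7.2] [0.0, 0.0]
80 [106.1  79.1   4.4] [0.3, 0.3]
120 [74.1 74.8  2.4] [0.4, 0.4]
idx [133.5 121.    6.9] [0.5, 0.5]
bar [ 84.1 120.3  50. ] alpha -42.367236323040316 len 58.70715965683093
marks fit centre,reading,r [ 84.   120.46  17.81  46.68] 0.6707814558118628
index angle -0.6005501421161155
```

```bash
python3 -c "
from t import *
p,Rm=pose(84.05,120.4,85,-42.3); delta(p,Rm)"
```

```text
dp [0.0405, 0.002, 0.0602] rot [-0.0063, 0.0066, -0.037] t 14.62
```

```bash
python3 -m pendant '{"dp":[[0.02,0.002,0.03],[0.04,0.002,0.06],[0.04,0.002,0.06],[0.04,0.002,0.06]],"rotation":[[-0.006,0.006,-0.037],[-0.006,0.006,-0.037],[-0.006,0.006,-0.037],[-0.006,0.006,-0.037]]}' 0.04
python3 -c "
from t import *
p,Rm=pose(84.05,120.4,29,-42.3); delta(p,Rm)"
```

```text
time: 15.12
tool_pos: [548.1, -1.7, 170.4]
tcp_rot: [2.782, -0.31, 1.073]
contact_force: [1.2, -0.4, -0.2]
grip_width: 39.9
finger_force: 0.0
dp [0.0011, -0.0006, 0.0564] rot [0.0002, 0.001, -0.0014] t 15.12
```

```bash
python3 -m pendant '{"dp":[[0.001,0,0.02],[0.001,0,0.04],[0.001,0,0.053],[0.001,0,0.056],[0.001,0,0.056]],"rotation":[[0,0,0],[0,0,0],[0,0,0],[0,0,0],[0,0,0]]}'
python3 -m pendant '{"dp":[[0,0,0],[0,0,0],[0,0,0],[0,0,0],[0,0,0]],"rotation":[[0,0,0],[0,0,0],[0,0,0],[0,0,0],[0,0,0]]}' 0.0
python3 -c "
from t import *
p,Rm=pose(84.05,120.4,29,20); delta(p,Rm)"
```

```text
time: 15.75
tool_pos: [574.0, 4.0, 121.3]
tcp_rot: [2.781, -0.31, 1.074]
contact_force: [0.2, -1.3, -0.0]
grip_width: 40.1
finger_force: 0.0
time: 16.38
tool_pos: [572.5, 5.2, 120.3]
tcp_rot: [2.784, -0.31, 1.074]
contact_force: [-5.0, 2.5, 2.9]
grip_width: 11.7
finger_force: 30.0
dp [-0.0005, 0.0011, 0.0004] rot [-0.003, -0.001, -1.088] t 16.38
```

```bash
python3 -m pendant '{"dp":[[0,0,0],[0,0,0],[0,0,0],[0,0,0],[0,0,0],[0,0,0],[0,0,0],[0,0,0]],"rotation":[[0,0,-0.06],[0,0,-0.16],[0,0,-0.28],[0,0,-0.4],[0,0,-0.52],[0,0,-0.64],[0,0,-0.76],[0,0,-0.86]]}'
python3 -c "
from t import *
p,Rm=pose(84.05,120.4,29,20); delta(p,Rm)"
```

```text
time: 17.38
tool_pos: [572.2, 5.3, 120.2]
tcp_rot: [2.676, 0.054, 1.868]
contact_force: [-7.3, 2.1, 3.0]
grip_width: 12.0
finger_force: 30.0
dp [-0.0013, 0.0007, 0.0003] rot [-0.0026, -0.0024, -0.2251] t 17.38
```

```bash
python3 -m pendant '{"dp":[[0,0,0],[0,0,0],[0,0,0],[0,0,0],[0,0,0]],"rotation":[[0,0,-0.09],[0,0,-0.18],[0,0,-0.225],[0,0,-0.225],[0,0,-0.225]]}'
python3 -c "
from t import *
p,Rm=pose(84.05,120.4,29,20); delta(p,Rm)"
python3 -m pendant '{"dp":[[0,0,0],[0,0,0],[0,0,0],[0,0,0],[0,0,0]],"rotation":[[0,0,0],[0,0,0],[0,0,0],[0,0,0],[0,0,0]]}' 0.04
python3 -m pendant '{"dp":[[0,0,-0.02],[0,0,-0.05],[0,0,-0.09],[-0.04,0,-0.118],[-0.08,0,-0.118],[-0.1,0,-0.118],[-0.1,0,-0.118],[-0.1,0,-0.118]],"rotation":[[0,0,0],[0,0,0],[0,0,0],[0,0,0],[0,0,0],[0,0,0],[0,0,0],[0,0,0]]}'
python3 - <<'E'
from t import *
c=cap('wrist','pics/w7.png'); t=cap('top','pics/top7.png'); cap('side','pics/side7.png')
hsv=cv2.cvtColor(c['px'],cv2.COLOR_RGB2HSV)
def onplane(uv,nn):
    o,d=ray(c,uv); X=o+d*((se+nn*n-o)@n)/(d@n); return np.array([(X-se)@k for k in(u,y)])
H,S,V=[hsv[...,i].astype(int) for i in range(3)]
q=proj(c,pose(84,120.4,4,0)[0])[0]; print('centre px',q)
yy,xx=np.mgrid[:400,:640]; near=np.hypot(xx-q[0],yy-q[1])<75
for nm,m in [('blue',(H>100)&(H<130)&(S>120)),('red',((H<8)|(H>172))&(S>150)),('yellow',(H>20)&(H<32)&(S>150)),('black',(V<45))]:
    nL,lab,st,ce=cv2.connectedComponentsWithStats((m&near).astype(np.uint8))
    for i in range(1,nL):
        if st[i,4]>8:
            r=onplane(ce[i],4)-[84.05,120.4]; print(nm,ce[i].round(1),st[i,4],'r',np.hypot(*r).round(1),'ang from uphill cw',np.degrees(np.arctan2(-r[1],r[0])).round(1))
E
```

```text
time: 18.0
tool_pos: [572.2, 5.2, 120.2]
tcp_rot: [2.697, 0.152, 2.068]
contact_force: [-6.7, 1.1, 4.4]
grip_width: 11.3
finger_force: 30.0
dp [-0.0014, 0.0004, 0.0004] rot [-0.0025, -0.0027, -0.003] t 18.0
time: 18.62
tool_pos: [574.0, 4.2, 120.9]
tcp_rot: [2.695, 0.155, 2.066]
contact_force: [0.2, 0.3, -0.8]
grip_width: 39.9
finger_force: 0.0
time: 19.62
tool_pos: [567.4, -91.3, 240.4]
tcp_rot: [2.696, 0.153, 2.067]
contact_force: [0.7, 0.4, -0.6]
grip_width: 39.9
finger_force: 0.0
centre px [318.25675328  93.45223763]
blue [355.4 107.6] 28 r 41.0 ang from uphill cw -0.0
red [338.8  55. ] 36 r 41.4 ang from uphill cw -80.3
red [366.5 111.7] 24 r 53.3 ang from uphill cw -0.2
yellow [276.2  91.8] 1125 r 43.1 ang from uphill cw 162.4
yellow [382.4 122.7] 309 r 73.5 ang from uphill cw 3.4
black [317.9  87. ] 964 r 6.2 ang from uphill cw -113.8
black [356.3  78.4] 23 r 41.1 ang from uphill cw -40.3
black [337.7 128.9] 16 r 40.9 ang from uphill cw 40.1
```

The blue mark is at the index, within 0.2°. Next I'll check numerically that the stop is standing in the tray.

```bash
python3 - <<'E'
from t import *
T=np.load('tray.npz'); Y=R.from_euler('z',T['yaw']).as_matrix(); c0=np.array([433.3,342.4,4.])
for f in('top7','side7'):
    c=load(f'pics/{f}.npz'); hsv=cv2.cvtColor(c['px'],cv2.COLOR_RGB2HSV); m=((hsv[...,0]>6)&(hsv[...,0]<18)&(hsv[...,1]>190)&(hsv[...,2]>60)).astype(np.uint8)
    nL,lab,st,ce=cv2.connectedComponentsWithStats(m); P=proj(c,c0+np.array([Y@[x,y_,z] for x,y_,z in [(sx*w,sy*45,z) for w,z in((17,16),(17,22),(8,62)) for sx in(-1,1) for sy in(-1,1)]]))
    print(f,'expected box',P.min(0).round(0),P.max(0).round(0))
    for i in range(1,nL):
        if st[i,4]>60: print(st[i],ce[i].round(0))
o=get_obs(); print(o['contact_force'],o['finger_force'],o['time'])
E
```

```text
top7 expected box [194. 229.] [229. 241.]
[195 229  34  11 229] [212. 235.]
[320 236  28  35 478] [335. 251.]
side7 expected box [273. 298.] [303. 347.]
[284 311  15  29  95] [291. 325.]
[0.34227096 1.09717178 0.55932213] 0.0 19.775
```

```bash
python3 -c "
from h import *
print(workorder.close_job())"
```

```text
the job is handed in; nothing more can be done
None
```

I handed the job in at about 20 s: the stop is standing released in the blue tray, the mount reads 80° at the index within about 0.2°, and the arm is clear (the hand-in returned no verdict).

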